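# Retaining ring onto a turntable axle stub

### The job

Plug the axle stub's square foot fully home into the square socket of the plywood turntable board and let go of it. Then take the pliers by their handles, squeeze them so that the ring on their tips is spread, and lower the ring over the top of the stub until it is level with the groove. Finish holding it there: handles still squeezed, ring spread, level, around the groove and not leaning on the stub; leave the jar, bottle and pot where they are.

Things in the scene. Friction and masses are not known exactly. Their poses are not given: they have to be found in the camera images.
- stub: Loose aluminium axle stub, 72 tall, upright; origin: centre of the foot's underside, z up the shaft, x, y along the sides of the square. Bottom to top: square plug 22 x 22, 20 long (lowest 3 are 19 x 19); collar diameter 34 from 20 to 24; shaft diameter 22 from 24 to 72, dark groove (diameter 17) from 47 to 53. Grip the shaft above the collar. Stub and pliers' stand may swap sides.
- stub_groove (a point): Point on the stub's axis at mid groove, 50 above the foot's underside and 22 below the shaft's top.
- stub_seat (a point): Point on the stub's axis in the plane of the collar's underside, 20 above the foot's underside; meets socket_mouth when the stub is fully home.
- socket_mouth (a point): Centre of the socket's mouth in the top face of the board, 30 above the table; x, y along the sides of the square. The board is fixed plywood, 150 x 150 x 30; the socket is 24 x 24 and 22 deep, with a 2 mm chamfer at the mouth; any of the four quarter turns fits.
- pliers: Loose ring-spreading pliers (140 g), upright in a fixed wooden stand, handles up, hooked tips down in the ring's ears (they carry the ring). Origin on the pivot, 90 above the table at the start, tips 67 below it; z up, y the direction in which the handles are squeezed, x level, towards the ring. A 22 x 72 x 8 cross plate at the origin rests on two posts with 6 mm cheeks: lift straight up 40 to clear all.
- pliers_grip (a point): Midway between the two rubber-clad handles, 50 above the pliers' origin: squeeze them here, along y. The handles stand at +y and -y, 16 wide (x), from 32 to 68 above the origin. Over their outer faces they measure about 52 here at rest (57 at the top), and 38 squeezed to their built-in stop, where the faces are parallel. Springs resist with about 10 N; 20 N or more squeezes to the stop.
- ring_center (a point): Centre of the steel retaining ring (32 g, 4 thick, ears 6 thick), at mid thickness; z up, x towards its gap and ears, which sit on the tips 20 from the centre. At the start the centre is 20 from the pliers' axis along the pliers' +x and 62 below their origin. Fully spread it takes a circle of diameter 28 about this point and is about 44 across; unspread it does not pass the shaft.
- ring_left (a joint): Spread of the ring, rad per half: about -0.03 at rest on the tips, about 0.2 when the pliers are squeezed to their stop; springs back when they are eased.
- paint_jar: Glass paint jar, bystander, 44 diameter, 50 tall; origin at the underside.
- glue_bottle: White glue bottle, bystander, 44 diameter, 110 tall; origin at the underside.
- paint_pot: Small white ceramic pot, bystander, 40 diameter, 28 tall; origin at the underside.
Things that resemble listed ones, but are neither listed nor needed, are in the scene too. What is shaped like the pliers but orange or turquoise is not meant.

How it is judged (in metres and radians):
On the way, in this order (a step that is already met when the one before it is completed fails the run):
1. the stub is plugged fully home in the socket and let go (horizontal distance between stub_seat and socket_mouth below 0.003 m and distance between stub_seat and socket_mouth below 0.0035 m and angle between stub's own z axis and vertical below 0.06 rad and contact force between the fingers and stub below 0.1 N), for 0.2 s.
2. the ring, spread by the pliers, is above the top of the stub (value of joint ring_left above 0.15 rad and horizontal distance between ring_center and stub_groove below 0.006 m and z of ring_center in the frame of stub_groove between 0.022 and 0.2 m), for 0.05 s.
At the end, for the whole second after the job is handed in: stub fully home (collar within 3.5 mm of the board); pliers still squeezed (over 5 N); ring spread over 0.15 rad, centre within 5 mm of the stub axis and 4 mm of mid groove height, level within 0.15 rad, at rest; ring and pliers press on the stub with under 3 N (horizontal distance between stub_seat and socket_mouth below 0.003 m and distance between stub_seat and socket_mouth below 0.0035 m and angle between stub's own z axis and vertical below 0.06 rad and value of joint ring_left above 0.15 rad and horizontal distance between ring_center and stub_groove below 0.005 m and z of ring_center in the frame of stub_groove between -0.004 and 0.004 m and angle between the z axis of ring_center and the z axis of stub_groove, either way round below 0.15 rad and contact force between each of ring, pliers and stub below 3 N and contact force between the fingers and pliers above 5 N and contact force between the arm and stub below 1 N and linear speed of ring below 0.03 m/s); the arm keeps its last pose, push and grip.
It fails at once if a bystander is pushed more than 30 mm or knocked over (distance of any of paint_jar, glue_bottle, paint_pot from where it was at the start of the episode above 0.03 m or angle between any of paint_jar, glue_bottle, paint_pot's own z axis and vertical above 0.5 rad).
It also fails if it takes over 51 s, if anything falls off the work surface, if the arm or the gripper's body presses on something with over 40 N, if the wrist force passes 120 N, or if a joint passes its speed limit or range.

### The arm

A 6-joint arm with a two-finger parallel gripper is mounted at the origin on the work surface. World frame = base frame: x ahead of the robot, y to its left, z up, the work surface at z = 0. Lengths are in m, angles in degrees, forces in N, time in s.
With the tool pointing down it reaches from about 0.4 to 0.825 m from the base axis. Payload 7 kg.
Tool frame: the origin (TCP) lies on the centre line of the jaws, within the pads' length; the fingertips stand 19 mm ahead of it and the grasp point (between the pads) is the TCP; z points along the fingers, y is the line along which they close (so a half turn about z gives the same grasp; the last joint's range is limited). The gripper opens to 88 mm and grips with 3 to 60 N. Pads are 19 mm wide; open, the fingers measure 130 mm over their backs; the gripper's body (78 mm by 193 mm) begins 47 mm behind the grasp point.
Start: joints at [93.799, 20.546, 0.682, 0, -70.136, -16.507], TCP at [0.149, 0.658, 0.214] pointing down, gripper open.
Joint ranges: [-176.03, 176.03], [-82.01, 121.73], [-58.28, 71.71], [-173.87, 95.51], [-174.79, -0.11], [-173.66, 173.66]. Speed limits (degrees/s): [136.94, 136.94, 172.46, 180, 180, 180].

### API

Orientations are given as [roll, pitch, yaw] about the fixed x, y, z axes, in that order (R = Rz(yaw) Ry(pitch) Rx(roll)).
In Python, from plant import get_state, capture, close_job gives the robot as it stands.
- The arm moves only by the tool apply_moves, never from a script. Its argument "targets" is a list of rows, each a list of 7 numbers: the opening, from 0 (shut) to 1 (fully open), then the shift along the tool's x, y, z normalised to -1 to 1, where 1 is 1000 mm, then the turn, a rotation vector about the tool's x, y, z normalised to -1 to 1, where 1 is 90 degrees. In form: [[claw, tx, ty, tz, ax, ay, az], ...]. A call has 1 to 20 rows; each row shifts and turns the commanded pose from where the row before left it, along the tool's axes as they then stand; what a row does not reach is not made up. A row lasts 1/12 s, in which the tool goes at most 41.7 mm and 7.16 degrees, less where a joint would pass 70% of its speed; a pose out of reach is approached as far as the arm can. A call with a number of a shift or a turn outside -1 to 1 is refused whole. A call with a gripper value outside its range is refused whole. The fingers move at their own pace and stop on an object; "newtons" is the grip in N (left out, the last holds). Time passes only in rows, so rows that do not move let the fingers close. It gives the time, the measured TCP pose, the force, the opening and the grip force at its end, in the units of the state.
- get_state(): the state, without advancing time (a new reading comes with each control period).
- capture(name): name is "scene" or "top" or "wrist"; returns a dict with "frame" (420x560x3 uint8, red, green, blue), "range_z" (420x560 float32, m along the optical axis (not along the pixel's ray), 0 where there is no reading), "camera_matrix" (3x3 intrinsics, pixels), "k1" (the pictures are not rectified: a ray, as slopes to the right and down, at radius r is drawn at 1 + k1 r^2 times it, then the intrinsics apply), "T" (4x4, takes a point from camera to world coordinates). Camera axes: x right, y down, z forward; pixel columns grow to the right and rows downward; lengths in m; the calibration is good to about 2 mm. A picture is of the moment at which its call begins.
- close_job(): hands the job in; it is judged then, once.
The state is a dict: "time_s": time; "joints": joint angles; "qd": joint speeds; "joint_torque": joint torques, N m; "tcp_pos": TCP position; "eef_rot": TCP orientation; "contact_force": force on the tool from outside, world axes, zero at the start; "moment": the same for the moment, N m; "gripper_width": finger opening in m; "gripper_force": force on a finger pad.
Only numpy, scipy, OpenCV 4.12 (cv2) and the standard library are available. Lean on these libraries where they do the work, as an engineer would, in place of code of your own. Each camera call takes 0.05 s, during which the arm holds its last target. There are 200 camera calls.

## Working session

There is one attempt and no reset: what is moved stays moved. The work goes in short steps, Python scripts to look and compute and a tool call to move; the robot and the scene stay as the last step left them, time stands still between calls to the robot, and variables do not carry over. Pictures are saved under pics/ and viewed, at most 10 in all, crops included, and the job is handed in when it is done.

Besides the shell and the picture viewer there is one more tool, called as name(argument=value, ...), one argument or row to a line, values as JSON. apply_moves: Moves the arm, as the interface text tells. Scaled input: -1 to 1 covers 1000 mm each way for a shift and 90 degrees each way for a turn. Its arguments: {"type":"object","properties":{"targets":{"type":"array","items":{"type":"array","items":{"type":"number"}}},"newtons":{"type":"number"}},"required":["targets"]}

```bash
ls; mkdir -p pics; cat > h.py <<'E'
import numpy as np, cv2
from plant import get_state, capture
def cam(n):
    c=capture(n); np.savez(''+n+'.npz',**{k:c[k] for k in c}); return c
def save(c,name): cv2.imwrite('pics/'+name+'.png',cv2.cvtColor(c['frame'],cv2.COLOR_RGB2BGR))
def ray(c,uv):
    uv=np.atleast_2d(np.asarray(uv,float)); K=np.array(c['camera_matrix']); k=float(c['k1'])
    d=np.stack([(uv[:,0]-K[0,2])/K[0,0],(uv[:,1]-K[1,2])/K[1,1]],1); s=d.copy()
    for _ in range(30): s=d/(1+k*(s**2).sum(1,keepdims=True))
    return np.c_[s,np.ones(len(s))]
def plane(c,uv,z):
    T=np.array(c['T']); r=ray(c,uv)@T[:3,:3].T; o=T[:3,3]
    return o+r*((z-o[2])/r[:,2])[:,None]
def depth(c,uv):
    uv=np.atleast_2d(uv); T=np.array(c['T']); z=c['range_z'][uv[:,1].astype(int),uv[:,0].astype(int)]
    return (ray(c,uv)*z[:,None])@T[:3,:3].T+T[:3,3]
def cloud(c):
    v,u=np.nonzero(c['range_z']>0); return np.c_[u,v],depth(c,np.c_[u,v])
E
python3 - <<'E'
from h import *
for n in('scene','top'):
    c=cam(n); save(c,n+'0'); print(n,c['T'],c['camera_matrix'],c['k1'])
print(get_state())
E
```

```text
pics
scene [[-0.40273218  0.74621398 -0.53006744  1.11996913]
 [ 0.91530824  0.3256684  -0.23696186  0.21162927]
 [-0.00419804 -0.58060726 -0.81417295  0.96759858]
 [ 0.          0.          0.          1.        ]] [[503.06569784   0.         272.88826317]
 [  0.         503.06569784 208.58805265]
 [  0.           0.           1.        ]] 0.06273986154754556
top [[ 0.05756306 -0.97475782  0.21571668  0.37923547]
 [-0.99833971 -0.05665319  0.01040416 -0.03314279]
 [ 0.00207951 -0.21595743 -0.97640057  0.94514188]
 [ 0.          0.          0.          1.        ]] [[387.59072888   0.         271.88027835]
 [  0.         387.59072888 207.22469538]
 [  0.           0.           1.        ]] 0.028731832666559657
{'time_s': 0.1, 'joints': array([ 9.37978558e+01,  2.05877536e+01,  6.38688726e-01, -1.86896338e-02,
       -7.01359738e+01, -1.65064412e+01]), 'qd': array([-0.00949953, -0.04976193,  0.13699357,  0.12905016, -0.01386812,
       -0.00434794]), 'joint_torque': array([-1.39015872e-03, -5.84159625e+01,  2.93750417e+01,  7.01545939e+00,
        1.01803994e-02, -5.11207725e-05]), 'tcp_pos': array([0.1484221 , 0.65800455, 0.21300609]), 'eef_rot': array([ 1.79913474e+02, -7.31755574e-03, -1.27149435e+01]), 'contact_force': array([1.0494614 , 0.13566795, 0.71330002]), 'moment': array([ 0.0026987 , -0.00448292,  0.03773951]), 'gripper_force': 0.0, 'gripper_width': 0.08770334591990243}
```

View pics/scene0.png

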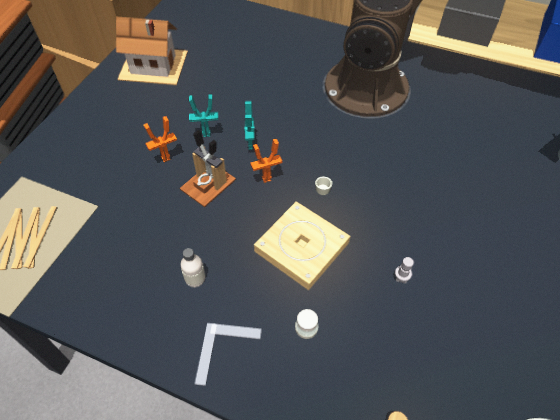

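View pics/top0.png

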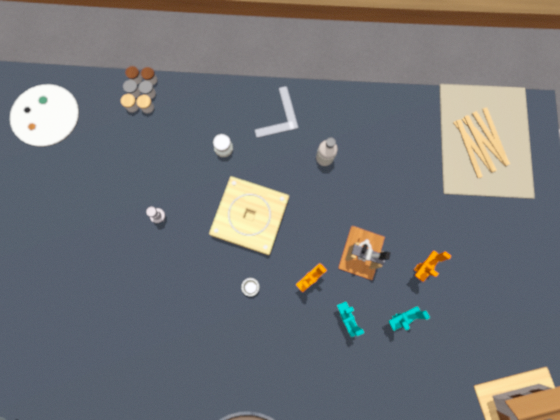

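The scene view shows the stub at (404,269), the socket at (303,238), and the black pliers in their stand at (208,165), with orange and turquoise decoys around them. In the top view these are at (155,214), (250,213) and (365,250).

```bash
cat > m1.py <<'E'
from h import *
for n,boxes in (('scene',dict(stub=(390,250,418,284),board=(250,200,355,290),pl=(180,120,240,205),o1=(250,138,285,182),t1=(240,98,260,150),t2=(188,92,220,140),o2=(145,115,178,162))),
  ('top',dict(stub=(142,200,170,228),board=(205,172,295,260),pl=(338,225,392,282),o1=(292,260,330,295),t1=(335,300,366,342),t2=(388,303,430,333),o2=(412,246,452,285)))):
    c=np.load(n+'.npz'); uv,p=cloud(c)
    for k,(a,b,d,e) in boxes.items():
        m=(uv[:,0]>=a)&(uv[:,0]<=d)&(uv[:,1]>=b)&(uv[:,1]<=e)&(p[:,2]>.012)
        q=p[m]; 
        if not len(q): print(n,k,'none'); continue
        t=q[q[:,2]>q[:,2].max()-.008]
        print(n,k,len(q),'min',q.min(0).round(3),'max',q.max(0).round(3),'topmean',t.mean(0).round(4))
E
python3 m1.py
python3 - <<'E'
from h import *
c=np.load('top.npz'); uv,p=cloud(c)
# board square
m=(abs(p[:,2]-.03)<.006)&(uv[:,0]>205)&(uv[:,0]<295)&(uv[:,1]>172)&(uv[:,1]<260)
r=cv2.minAreaRect(p[m][:,:2].astype(np.float32)*1000);print('board',r,p[m][:,2].mean())
for n,w in(('top',(338,225,395,285)),('scene',(175,120,245,210)),('top',(235,195,268,232)),('scene',(390,250,420,285))):
    pass
def crop(n,b,s):
    f=np.load(n+'.npz')['frame'][b[1]:b[3],b[0]:b[2]]; return cv2.resize(f,s,interpolation=cv2.INTER_CUBIC)
a=np.vstack([np.hstack([crop('top',(338,225,398,285),(300,300)),crop('scene',(175,125,245,205),(300,300))]),
 np.hstack([crop('top',(235,195,268,228),(300,300)),crop('scene',(385,250,420,285),(300,300))])])
cv2.imwrite('pics/crops.png',a[:,:,::-1])
E
```

```text
scene stub 304 min [0.536 0.237 0.013] max [0.566 0.27  0.078] topmean [0.5488 0.2534 0.0733]
scene board 4356 min [ 0.472 -0.061  0.012] max [0.656 0.124 0.038] topmean [0.5658 0.032  0.0321]
scene pl 1444 min [ 0.338 -0.351  0.012] max [ 0.549 -0.193  0.159] topmean [ 0.4761 -0.2409  0.1551]
scene o1 569 min [ 0.34  -0.199  0.013] max [ 0.453 -0.086  0.137] topmean [ 0.422  -0.119   0.1331]
scene t1 374 min [ 0.296 -0.219  0.012] max [ 0.445 -0.128  0.137] topmean [ 0.374  -0.1774  0.1331]
scene t2 559 min [ 0.318 -0.363  0.012] max [ 0.48  -0.216  0.159] topmean [ 0.4708 -0.2584  0.1551]
scene o2 523 min [ 0.425 -0.406  0.014] max [ 0.494 -0.347  0.136] topmean [ 0.4606 -0.3758  0.1324]
top stub 202 min [0.53  0.237 0.019] max [0.562 0.269 0.076] topmean [0.5462 0.2527 0.0719]
top board 3772 min [ 0.469 -0.059  0.012] max [0.652 0.123 0.036] topmean [0.5594 0.0318 0.0306]
top pl 736 min [ 0.449 -0.286  0.012] max [ 0.521 -0.198  0.158] topmean [ 0.474  -0.2435  0.1546]
top o1 339 min [ 0.388 -0.142  0.064] max [ 0.449 -0.087  0.135] topmean [ 0.4187 -0.1185  0.1319]
top t1 416 min [ 0.3   -0.221  0.013] max [ 0.37  -0.179  0.135] topmean [ 0.333  -0.2045  0.1317]
top t2 476 min [ 0.32  -0.356  0.014] max [ 0.371 -0.291  0.136] topmean [ 0.3461 -0.3264  0.1317]
top o2 495 min [ 0.425 -0.4    0.014] max [ 0.493 -0.35   0.136] topmean [ 0.4608 -0.3794  0.1318]
board ((560.8880615234375, 31.470413208007812), (150.48829650878906, 150.6632537841797), 74.63338470458984) 0.03013156809130437
```

View pics/crops.png

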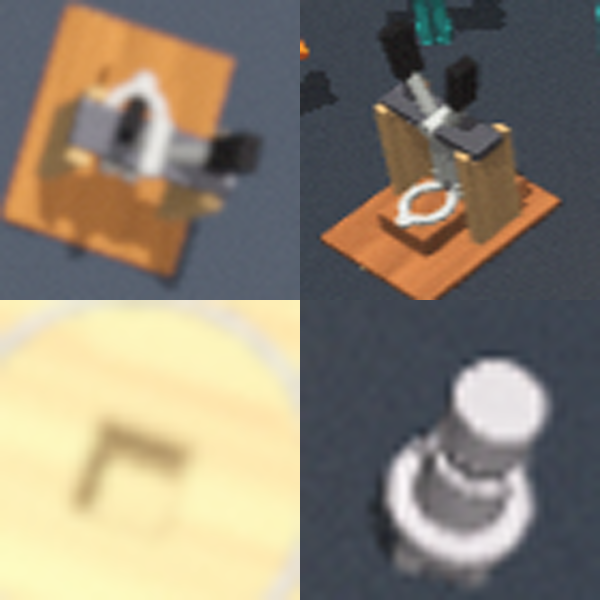

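The crops show the ring on the pliers' +x side (towards the scene camera), two black handle grips, the socket parallel to the board, and the stub's foot barely visible under its collar.

```bash
python3 - <<'E'
from h import *
from scipy.spatial.transform import Rotation as R
for n,b in (('top',(338,225,398,285)),('scene',(175,120,245,210))):
    c=np.load(n+'.npz'); uv,p=cloud(c); f=c['frame'][uv[:,1],uv[:,0]].astype(int)
    m=(uv[:,0]>=b[0])&(uv[:,0]<=b[2])&(uv[:,1]>=b[1])&(uv[:,1]<=b[3])&(p[:,2]>.118)&(p[:,2]<.165)&(f.max(1)<70)
    q=p[m].astype(np.float32); _,l,ce=cv2.kmeans(q[:,:2].copy(),2,None,(3,30,1e-6),5,cv2.KMEANS_PP_CENTERS)
    for i in(0,1): print(n,'handle',m.sum(),ce[i],q[l[:,0]==i].min(0),q[l[:,0]==i].max(0))
    d=ce[0]-ce[1]; print('mid',ce.mean(0),'ang',np.degrees(np.arctan2(d[1],d[0])),np.linalg.norm(d))
    # cross plate
    m=(uv[:,0]>=b[0])&(uv[:,0]<=b[2])&(uv[:,1]>=b[1])&(uv[:,1]<=b[3])&(p[:,2]>.086)&(p[:,2]<.1)
    q=p[m].astype(np.float32); print('plate',q.mean(0),cv2.minAreaRect(q[:,:2]*1000))
    m=(uv[:,0]>=b[0])&(uv[:,0]<=b[2])&(uv[:,1]>=b[1])&(uv[:,1]<=b[3])&(p[:,2]>-.01)&(p[:,2]<.02)&(f[:,0]>f[:,2]*1.8)
    q=p[m].astype(np.float32); print('base',q.mean(0),cv2.minAreaRect(q[:,:2]*1000))
s=get_state(); Tt=np.eye(4);Tt[:3,:3]=R.from_euler('xyz',s['eef_rot'],degrees=True).as_matrix();Tt[:3,3]=s['tcp_pos']
w=cam('wrist'); X=np.linalg.inv(Tt)@w['T']; print(X.round(4),w['camera_matrix'],w['k1'])
c=np.load('top.npz')
g=cv2.cvtColor(c['frame'],cv2.COLOR_RGB2GRAY)[200:225,238:264]; print(g)
uv,p=cloud(c)
for nm,b in dict(jar=(205,130,240,165),bot=(310,130,345,172),pot=(236,272,265,302)).items():
    m=(uv[:,0]>=b[0])&(uv[:,0]<=b[2])&(uv[:,1]>=b[1])&(uv[:,1]<=b[3])&(p[:,2]>.012); print(nm,p[m].mean(0).round(3),p[m].max(0).round(3))
E
```

```text
top handle 90 [ 0.47709674 -0.21744423] [ 0.472233   -0.22064547  0.12376107] [ 0.4841362  -0.2148989   0.15645948]
top handle 90 [ 0.46798164 -0.2604656 ] [ 0.46039745 -0.2678836   0.12292094] [ 0.47576416 -0.25564438  0.15754254]
mid [ 0.4725392 -0.2389549] ang 78.03744 0.043976393
plate [ 0.47346902 -0.23647946  0.09355676] ((474.6930236816406, -242.07156372070312), (71.49048614501953, 33.70515060424805), 74.0475082397461)
base [ 0.48645326 -0.24153571  0.00799595] ((488.8076171875, -244.88790893554688), (84.44744110107422, 112.256591796875), 73.75432586669922)
scene handle 194 [ 0.47179425 -0.25987852] [ 0.46191847 -0.2697793   0.12165272] [ 0.47968152 -0.25174844  0.15915133]
scene handle 194 [ 0.48406395 -0.21832918] [ 0.4747773  -0.22629815  0.11885752] [ 0.4906581  -0.21235399  0.15889333]
mid [ 0.47792912 -0.23910385] ang -106.4521 0.043323126
plate [ 0.4805045  -0.23688117  0.09434032] ((475.3451843261719, -240.78204345703125), (73.52548217773438, 36.01816177368164), 73.17601013183594)
base [ 0.5087817  -0.23904687  0.00964987] ((468.14215087890625, -307.023193359375), (218
[... 2558 characters left out ...]
241 242 242 242]
 [239 238 238 238 237 237 237 237 236 234 233 232 232 231 228 229 233 234
  235 236 236 237 238 240 240 241]
 [240 239 239 239 237 237 237 237 237 237 237 236 234 232 232 233 235 236
  235 235 235 235 236 236 237 238]
 [242 242 241 240 239 239 238 238 236 237 237 238 237 236 236 237 237 237
  237 236 235 235 234 234 234 235]
 [244 243 243 242 242 240 240 239 238 237 237 237 237 237 237 237 237 237
  238 238 237 236 235 235 234 233]
 [244 244 244 244 243 242 242 241 240 239 239 238 237 237 237 236 236 236
  237 236 238 237 237 237 236 236]]
jar [0.728 0.109 0.041] [0.752 0.132 0.056]
bot [ 0.715 -0.145  0.071] [ 0.742 -0.126  0.114]
pot [0.39  0.018 0.024] [0.409 0.035 0.031]
```

```bash
python3 -c "
from h import *
save(np.load('wrist.npz'),'w0')"
```

```text
(no output)
```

View pics/w0.png

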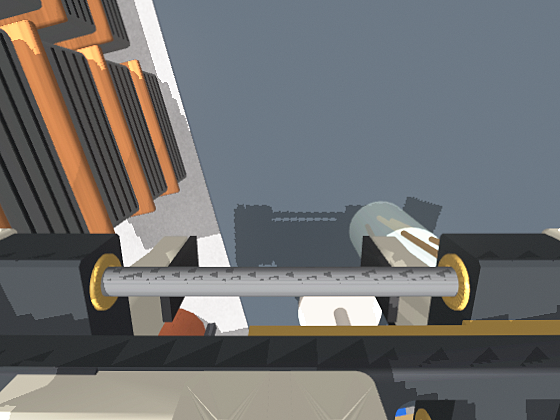

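The wrist view shows the fingers at rows 235-330. The clear view is the upper half, on the tool's +x side.

apply_moves(
  targets=[
    [1,0.0283,0.0182,0.0055,0,0,0],
    [1,0.0283,0.0182,0.0055,0,0,0],
    [1,0.0283,0.0182,0.0055,0,0,0],
    [1,0.0283,0.0182,0.0055,0,0,0],
    [1,0.0283,0.0182,0.0055,0,0,0],
    [1,0.0283,0.0182,0.0055,0,0,0],
    [1,0.0283,0.0182,0.0055,0,0,0],
    [1,0.0283,0.0182,0.0055,0,0,0],
    [1,0.0283,0.0182,0.0055,0,0,0],
    [1,0.0283,0.0182,0.0055,0,0,0],
    [1,0.0283,0.0182,0.0055,0,0,0],
    [1,0.0283,0.0182,0.0055,0,0,0],
    [1,0.0283,0.0182,0.0055,0,0,0],
    [1,0.0283,0.0182,0.0055,0,0,0],
    [1,0.0283,0.0182,0.0055,0,0,0],
    [1,0.0283,0.0182,0.0055,0,0,0],
    [1,0.0283,0.0182,0.0055,0,0,0],
  ],
)

```text
time_s: 1.57
tcp_pos: [0.5506, 0.2494, 0.12]
eef_rot: [180.0, 0.0, -12.7]
contact_force: [0.9, -0.2, 0.0]
gripper_width: 0.0875
gripper_force: 0.0
```

apply_moves(
  targets=[
    [1,0,0,0,0,-0.065,0],
    [1,0,0,0,0,-0.065,0],
    [1,0,0,0,0,-0.065,0],
    [1,0,0,0,0,-0.065,0],
    [1,0,0,0,0,-0.065,0],
    [1,0,0,0,0,-0.065,0],
    [1,0,0,0,0,0,0],
    [1,0,0,0,0,0,0],
  ],
)

```text
time_s: 2.23
tcp_pos: [0.5501, 0.2496, 0.1168]
eef_rot: [179.8, 35.3, -13.0]
contact_force: [0.2, 0.3, 0.8]
gripper_width: 0.0876
gripper_force: 0.0
```

```bash
python3 -c "
from h import *
c=cam('wrist')
f=c['frame'];cv2.imwrite('pics/w1.png',f[:,:,::-1]);s=get_state();print(s['tcp_pos'],s['eef_rot'])"
```

```text
[0.54997133 0.25020431 0.11863973] [179.87797429  35.13429468 -12.84552014]
```

View pics/w1.png

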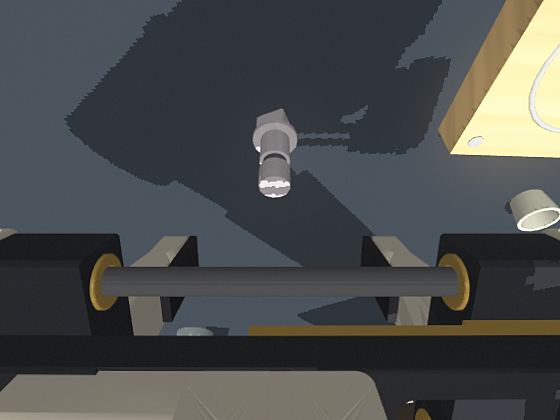

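The stub is in clear view at (275,150), with its foot's corner showing above the collar near (278,110). I'll zoom in on it.

```bash
python3 -c "
from h import *
f=np.load('wrist.npz')['frame'][98:142,245:305].astype(float)
f=np.clip((f-30)*1.6,0,255).astype(np.uint8)
cv2.imwrite('pics/w1c.png',cv2.resize(f,(780,572),interpolation=cv2.INTER_CUBIC)[:,:,::-1])"
```

```text
(no output)
```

View pics/w1c.png

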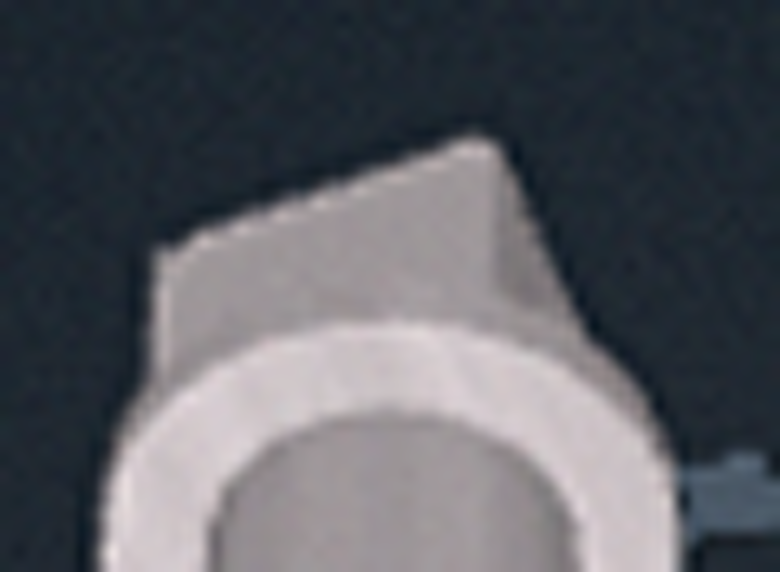

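The crop shows the foot's bottom edge clearly, from corner (160,250) to (485,140), with a second edge running to (580,325).

```bash
cat > m2.py <<'E'
from h import *
c=np.load('wrist.npz')
uv=np.array([(160,250),(485,140),(575,318)])/13+[245,98]-.5
for z in(0,.003):
    p=plane(c,uv,z); d=np.diff(p[:,:2],axis=0); print(p.round(4).tolist(),np.degrees(np.arctan2(d[:,1],d[:,0])),np.hypot(*d.T))
# stub by silhouette: left/right shaft edges -> axis; depth cloud
uv,p=cloud(c); m=(uv[:,0]>240)&(uv[:,0]<310)&(uv[:,1]>100)&(uv[:,1]<205)
q=p[m]; print('top',q[q[:,2]>.066].mean(0),np.percentile(q[:,2],99))
sh=q[(q[:,2]>.03)&(q[:,2]<.044)]; col=q[(q[:,2]>.0205)&(q[:,2]<.0265)]
fit=lambda a:np.linalg.lstsq(np.c_[2*a[:,:2],np.ones(len(a))],(a[:,:2]**2).sum(1),rcond=None)[0]
for a in(sh,): x=fit(a); print('shaft axis',x[:2],np.sqrt(x[2]+x[0]**2+x[1]**2))
# top disk by brightness from three views, at z .072
t=np.load('top.npz')
for n,cc,b in(('wrist',c,(250,170,300,202)),('top',t,(142,200,172,228)),('scene',np.load('scene.npz'),(385,250,420,285))):
    f=cc['frame'][b[1]:b[3],b[0]:b[2]].min(2); d=cc['range_z'][b[1]:b[3],b[0]:b[2]]
    vv,uu=np.mgrid[b[1]:b[3],b[0]:b[2]]; P=depth(cc,np.c_[uu.ravel(),vv.ravel()]); 
    k=P[:,2]>.066; u=np.c_[uu.ravel(),vv.ravel()][k]; lo,hi=u.min(0),u.max(0)
    print(n,k.sum(),plane(cc,u.mean(0),.072)[0],plane(cc,(lo+hi)/2,.072)[0])
# socket: mouth edges in top and scene: dark L bounding corners
E
python3 m2.py
```

```text
[[0.5552, 0.2661, 0.0], [0.5585, 0.2448, -0.0], [0.5444, 0.2421, 0.0]] [ -81.27883769 -169.19309794] [0.02157631 0.01431717]
[[0.5573, 0.2654, 0.003], [0.5605, 0.2443, 0.003], [0.5467, 0.2417, 0.003]] [ -81.27883769 -169.19309794] [0.02127498 0.01411723]
top [0.55149767 0.25192516 0.07178638] 0.07329592518309094
shaft axis [0.54865367 0.25267422] 0.010742399879571924
wrist 737 [0.5518123  0.25184257 0.072     ] [0.55150377 0.25188373 0.072     ]
top 80 [0.54526076 0.25139415 0.072     ] [0.53983356 0.23786465 0.072     ]
scene 97 [0.54963752 0.25354456 0.072     ] [0.56253512 0.25505757 0.072     ]
```

apply_moves(
  targets=[
    [1,0,0,0,0,0.065,0],
    [1,0,0,0,0,0.065,0],
    [1,0,0,0,0,0.065,0],
    [1,0,0,0,0,0.065,0],
    [1,0,0,0,0,0.065,0],
    [1,0,0,0,0,0.065,0],
    [1,-0.0022,-0.0021,0,0,0,0],
    [1,0,0,0.02,0,0,0],
    [1,0,0,0.02,0,0,0],
    [1,0,0,0.02,0,0,0],
    [1,0,0,0.0085,0,0,0],
    [1,0,0,0,0,0,0],
  ],
)

```text
time_s: 3.28
tcp_pos: [0.5468, 0.2532, 0.0513]
eef_rot: [180.0, 0.0, -12.6]
contact_force: [0.1, -0.1, -0.3]
gripper_width: 0.0876
gripper_force: 0.0
```

apply_moves(
  targets=[
    [0.2,0,0,0,0,0,0],
    [0.2,0,0,0,0,0,0],
    [0.2,0,0,0,0,0,0],
    [0.2,0,0,0,0,0,0],
    [0.2,0,0,0,0,0,0],
    [0.2,0,0,0,0,0,0],
    [0.2,0,0,0,0,0,0],
    [0.2,0,0,0,0,0,0],
    [0.2,0,0,0,0,0,0],
    [0.2,0,0,0,0,0,0],
    [0.2,0,0,0,0,0,0],
  ],
  newtons=30,
)

```text
time_s: 4.2
tcp_pos: [0.548, 0.2533, 0.0518]
eef_rot: [180.0, 0.0, -12.7]
contact_force: [0.0, -0.1, -0.7]
gripper_width: 0.021
gripper_force: 26.7
```

apply_moves(
  targets=[
    [0.2,0,0,-0.015,0,0,0],
    [0.2,0,0,-0.03,0,0,0],
    [0.2,0,0,-0.03,0,0,0],
    [0.2,0,0,-0.023,0,0,0],
    [0.2,0.002,0.02,0,0,0,0],
    [0.2,0.002,0.035,0,0,0,0],
    [0.2,0.002,0.04,0,0,0,0],
    [0.2,0.002,0.04,0,0,0,0],
    [0.2,0.002,0.035,0,0,0,0],
    [0.2,0,0.02,0,0,0,0],
    [0.2,0,0,0,0,0,0.0678],
    [0.2,0,0,0,0,0,0.0678],
    [0.2,0,0,0,0,0,0.0678],
    [0.2,0,0,0,0,0,0.0678],
    [0.2,0,0,0,0,0,0],
    [0.2,0,0,0,0,0,0],
  ],
)

```text
time_s: 5.53
tcp_pos: [0.5156, 0.0655, 0.1494]
eef_rot: [180.0, 0.0, -36.9]
contact_force: [0.3, -0.3, -1.0]
gripper_width: 0.0207
gripper_force: 30.0
```

```bash
python3 -c "
from h import *
c=cam('wrist')
f=c['frame'];cv2.imwrite('pics/w2.png',f[:,:,::-1]);s=get_state();print(s['tcp_pos'],s['eef_rot'],s['gripper_width'])"
```

```text
[0.51570219 0.0655598  0.14952543] [ 1.79975396e+02  2.05332617e-02 -3.69113368e+01] 0.020531648550228366
```

View pics/w2.png

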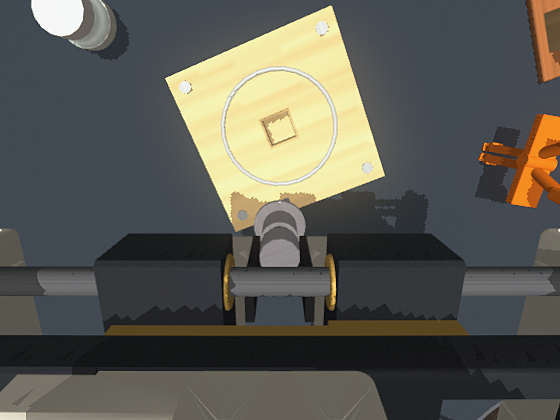

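The wrist view shows the socket as a brown square at (279,126), with the held stub's collar at (278,220).

```bash
cat > m3.py <<'E'
from h import *
from scipy.spatial.transform import Rotation as R
c=np.load('wrist.npz'); f=c['frame'].astype(int); s=get_state()
# socket outer chamfer outline
g=cv2.cvtColor(c['frame'],cv2.COLOR_RGB2GRAY); b=(250,98,308,156); a=g[b[1]:b[3],b[0]:b[2]]
m=(a<0.82*np.median(a)).astype(np.uint8); n,l,st,_=cv2.connectedComponentsWithStats(m); k=1+st[1:,4].argmax()
v,u=np.nonzero(l==k); h=cv2.convexHull(np.c_[u+b[0],v+b[1]].astype(np.float32))[:,0]
P=plane(c,h,.03)[:,:2].astype(np.float32)*1000; print('socket',cv2.minAreaRect(P),cv2.minAreaRect(h))
# board
hsv=cv2.cvtColor(c['frame'],cv2.COLOR_RGB2HSV); uv,p=cloud(c)
q=p[(abs(p[:,2]-.03)<.004)&(uv[:,1]<200)]; print('board z',np.median(q[:,2]))
e=cv2.Canny(g,60,150); 
for (x0,y0),(x1,y1) in [((166,80),(330,8)),((332,8),(384,175)),((166,80),(232,232))]:
    pts=[]
    for t in np.linspace(.1,.9,40):
        x=x0+t*(x1-x0);y=y0+t*(y1-y0); nn=np.array([-(y1-y0),x1-x0])/np.hypot(x1-x0,y1-y0)
        o=np.arange(-8,8.1,.5); pr=cv2.remap(g.astype(np.float32),(x+o*nn[0]).astype(np.float32)[None],(y+o*nn[1]).astype(np.float32)[None],1)[0]
        i=np.abs(np.gradient(cv2.GaussianBlur(pr[None],(5,1),0)[0])).argmax(); pts.append((x+o[i]*nn[0],y+o[i]*nn[1]))
    W=plane(c,pts,.03)[:,:2].astype(np.float32); d=cv2.fitLine(W,cv2.DIST_HUBER,0,.001,.001).ravel(); print('edge ang',np.degrees(np.arctan2(d[1],d[0])))
# held stub in tool frame
Rt=R.from_euler('xyz',s['eef_rot'],degrees=True).as_matrix(); T=(p-s['tcp_pos'])@Rt
mm=(uv[:,0]>245)&(uv[:,0]<315)&(uv[:,1]>198)&(uv[:,1]<268)&(abs(T[:,1])<.025)
t=T[mm]; print('zrange',np.percentile(t[:,2],[1,5,50,95,99]))
fit=lambda a:np.linalg.lstsq(np.c_[2*a[:,:2],np.ones(len(a))],(a[:,:2]**2).sum(1),rcond=None)[0]
for lo in np.arange(-.024,.04,.006):
    a=t[(t[:,2]>lo)&(t[:,2]<lo+.006)]
    if len(a)>20: x=fit(a); print(round(lo,3),len(a),a[:,:2].min(0).round(4),a[:,:2].max(0).round(4),x[:2].round(4),np.sqrt(x[2]+x[0]**2+x[1]**2).round(4))
E
python3 m3.py
```

```text
socket ((563.352294921875, 30.16228485107422), (26.640697479248047, 25.597164154052734), 75.23191833496094) ((278.576904296875, 127.38459777832031), (29.4615421295166, 30.4615421295166), 67.38013458251953)
board z 0.030730009577852102
edge ang 74.60924
edge ang -15.381222
edge ang -15.470528
zrange [-0.09172252 -0.04343064 -0.01527888  0.11863213  0.11980273]
-0.024 1190 [-0.0044 -0.0165] [0.012  0.0182] [0.0063 0.0006] 0.0088
-0.018 227 [-0.0061 -0.0133] [0.0118 0.0144] [0.0014 0.0006] 0.0113
-0.012 141 [ 0.0037 -0.0097] [0.012  0.0107] [0.0006 0.0005] 0.0107
-0.006 59 [ 0.0033 -0.0098] [0.0117 0.0103] [0.0005 0.0006] 0.0107
-0.0 216 [-0.     -0.0104] [0.0118 0.0115] [0.0006 0.0006] 0.0101
0.006 103 [ 0.0032 -0.0099] [0.0119 0.0111] [0.0005 0.0006] 0.0109
0.012 103 [ 0.0028 -0.0101] [0.0118 0.0113] [0.0005 0.0006] 0.011
0.018 91 [ 0.0034 -0.0099] [0.0117 0.0111] [0.0006 0.0006] 0.0109
0.024 832 [-0.0105 -0.0163] [0.0177 0.0174] [0.0009 0.0006] 0.0142
0.03 26 [ 0.0047 -0.0137] [0.0175 0.0169] [0.0005 0.0006] 0.0169
```

apply_moves(
  targets=[
    [0.2,0.02,-0.0003,0,0,0,0],
    [0.2,0.02,-0.0003,0,0,0,0],
    [0.2,0.0188,-0.0003,0,0,0,0],
    [0.2,0,0,0.02,0,0,0],
    [0.2,0,0,0.02,0,0,0],
    [0.2,0,0,0.015,0,0,0],
    [0.2,0,0,0.008,0,0,0],
    [0.2,0,0,0.003,0,0,0],
    [0.2,0,0,0.003,0,0,0],
    [0.2,0,0,0.003,0,0,0],
    [0.2,0,0,0,0,0,0],
  ],
)

```text
time_s: 6.5
tcp_pos: [0.5641, 0.0313, 0.0787]
eef_rot: [-179.9, -0.1, -37.1]
contact_force: [-0.9, 0.3, -1.0]
gripper_width: 0.0207
gripper_force: 30.0
```

apply_moves(
  targets=[
    [0.2,0,0,0.003,0,0,0],
    [0.2,0,0,0.003,0,0,0],
    [0.2,0,0,0.003,0,0,0],
    [0.2,0,0,0,0,0,0],
  ],
)

```text
time_s: 6.83
tcp_pos: [0.5632, 0.0311, 0.0688]
eef_rot: [-180.0, 0.0, -37.1]
contact_force: [-0.4, 0.6, -2.3]
gripper_width: 0.0206
gripper_force: 30.0
```

Going in freely. I'll seat it the rest of the way.

apply_moves(
  targets=[
    [0.2,0,0,0.003,0,0,0],
    [0.2,0,0,0.002,0,0,0],
    [0.2,0,0,0.0015,0,0,0],
    [0.2,0,0,0,0,0,0],
  ],
)

```text
time_s: 7.17
tcp_pos: [0.5633, 0.0309, 0.0619]
eef_rot: [180.0, 0.0, -37.1]
contact_force: [-0.9, -0.1, -1.5]
gripper_width: 0.0205
gripper_force: 30.0
```

apply_moves(
  targets=[
    [0.2,0,0,0.001,0,0,0],
    [0.2,0,0,0.001,0,0,0],
    [0.2,0,0,0,0,0,0],
  ],
)

```text
time_s: 7.42
tcp_pos: [0.5639, 0.0308, 0.0617]
eef_rot: [-180.0, -0.1, -37.1]
contact_force: [-4.1, -0.9, 8.8]
gripper_width: 0.0204
gripper_force: 30.0
```

apply_moves(
  targets=[
    [1,0,0,0,0,0,0],
    [1,0,0,0,0,0,0],
    [1,0,0,0,0,0,0],
    [1,0,0,0,0,0,0],
    [1,0,0,0,0,0,0],
    [1,0,0,0,0,0,0],
    [1,0,0,0,0,0,0],
    [1,0,0,-0.02,0,0,0],
    [1,0,0,-0.035,0,0,0],
    [1,0,0,-0.04,0,0,0.0587],
    [1,-0.018,0,-0.033,0,0,0.0],
    [1,-0.018,0,0,0,0,-0.0735],
    [1,-0.019,0,0,0,0,-0.0735],
    [1,0,0,0,0,0,-0.0735],
    [1,0,0,0,0,0,-0.0735],
    [1,0,0,0,0,0,0],
    [1,0,0,0,0,0,0],
  ],
)

```text
time_s: 8.83
tcp_pos: [0.5214, 0.0664, 0.1884]
eef_rot: [-180.0, -0.0, -16.1]
contact_force: [0.1, 0.2, 0.0]
gripper_width: 0.0878
gripper_force: 0.0
```

```bash
cat > m4.py <<'E'
from h import *
c=cam('wrist'); save(c,'w3'); s=get_state(); print(s['tcp_pos'],s['eef_rot'],s['gripper_width'])
uv,p=cloud(c); m=(np.hypot(p[:,0]-.563,p[:,1]-.031)<.03)&(p[:,2]>.038)
t=p[m]; print(len(t),np.percentile(t[:,2],[5,50,99]))
k=t[t[:,2]>.075]; print('top',k.mean(0),(k.min(0)+k.max(0))/2)
fit=lambda a:np.linalg.lstsq(np.c_[2*a[:,:2],np.ones(len(a))],(a[:,:2]**2).sum(1),rcond=None)[0]
for lo,hi in((.04,.055),(.064,.076)):
    a=t[(t[:,2]>lo)&(t[:,2]<hi)]
    if len(a)>10: x=fit(a); print(lo,len(a),x[:2],np.sqrt(x[2]+x[0]**2+x[1]**2))
q=p[(abs(p[:,2]-.03)<.004)]; print('board',np.median(q[:,2]))
q=p[(abs(p[:,2]-.034)<.003)&(np.hypot(p[:,0]-.563,p[:,1]-.031)<.022)]; print('collar',len(q),np.median(q[:,2]))
E
python3 m4.py
```

```text
[0.52148555 0.06635867 0.18830495] [ 1.79996498e+02  5.17518294e-03 -1.61801963e+01] 0.08793314225013653
20593 [0.28005825 0.30438881 0.32030399]
top [0.54208472 0.03707752 0.29543335] [0.5533633  0.03311136 0.19808909]
0.04 21 [0.56308505 0.03002474] 0.01094630730678684
0.064 23 [0.56306259 0.03003773] 0.010742209955099332
board 0.030756918657130455
collar 565 0.03424748966635055
```

View pics/w3.png

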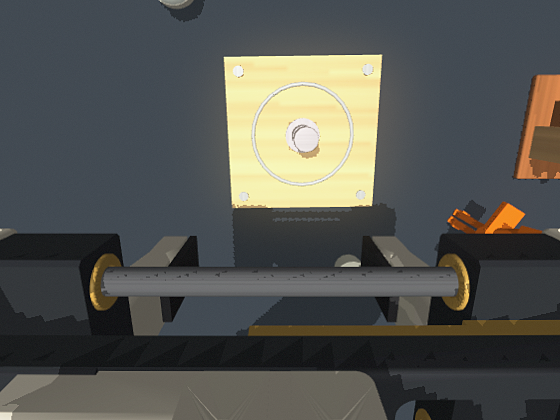

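The stub is upright and seated at (303,137), with its collar flush on the board. Next, the pliers.

apply_moves(
  targets=[
    [1,-0.0018,0.02,-0.01,0,0,0],
    [1,-0.0018,0.036,-0.0115,0,0,0],
    [1,-0.0018,0.036,-0.01,0,0,0],
    [1,-0.0018,0.036,0,0,0,0],
    [1,-0.0018,0.036,0,0,0,0],
    [1,-0.0018,0.036,0,0,0,0],
    [1,-0.0018,0.036,0,0,0,0],
    [1,-0.0018,0.036,0,0,0,0],
    [1,-0.0018,0.025,0,0,0,0],
    [1,0,0.011,0,0,0,0],
    [1,0,0,0,0,0,0],
    [1,0,0,0,0,0,0],
  ],
)

```text
time_s: 9.88
tcp_pos: [0.4212, -0.2257, 0.2197]
eef_rot: [-180.0, 0.0, -16.2]
contact_force: [-0.5, 0.1, -0.6]
gripper_width: 0.0875
gripper_force: 0.0
```

```bash
cat > m5.py <<'E'
from h import *
c=cam('wrist'); save(c,'w4'); s=get_state(); print(s['tcp_pos'],s['eef_rot'])
uv,p=cloud(c); near=np.hypot(p[:,0]-.475,p[:,1]+.24)<.06
f=c['frame'][uv[:,1],uv[:,0]].astype(int)
q=p[near&(p[:,2]>.118)&(p[:,2]<.165)&(uv[:,1]<225)].astype(np.float32); print(len(q))
_,l,ce=cv2.kmeans(q[:,:2].copy(),2,None,(3,30,1e-6),5,cv2.KMEANS_PP_CENTERS)
for i in(0,1):
    a=q[l[:,0]==i]; t=a[a[:,2]>a[:,2].max()-.004]; print(len(a),a[:,2].max(),'toprect',cv2.minAreaRect(t[:,:2]*1000))
q=p[near&(p[:,2]>.088)&(p[:,2]<.098)&(uv[:,1]<225)].astype(np.float32); print('plate',np.median(q[:,2]),cv2.minAreaRect(q[:,:2]*1000))
E
python3 m5.py
```

```text
[ 0.42150741 -0.22512001  0.21971529] [-1.79994924e+02  1.28007441e-02 -1.60640622e+01]
953
480 0.15811478 toprect ((469.27191162109375, -264.73797607421875), (8.835843086242676, 15.144916534423828), 74.915771484375)
473 0.15784897 toprect ((482.41845703125, -219.37741088867188), (8.76566219329834, 15.100560188293457), 73.19721221923828)
plate 0.0947541 ((475.7983703613281, -241.96987915039062), (71.94252014160156, 33.1727180480957), 73.8631362915039)
```

View pics/w4.png

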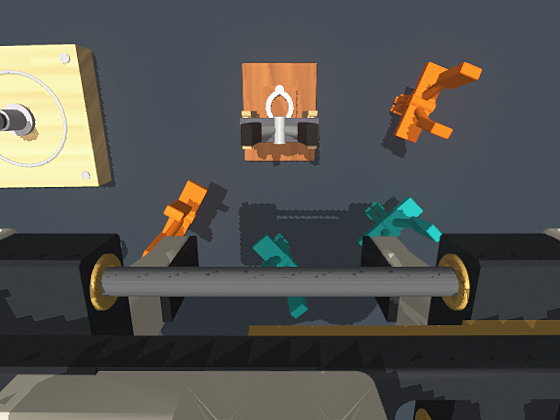

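The wrist view shows the black handles at (250,133) and (308,133), with the ring at (280,100) on the tool's +x side. The tool is already lined up in yaw.

apply_moves(
  targets=[
    [1,0.02,0.0009,0,0,0,0],
    [1,0.02,0,0,0,0,0],
    [1,0.017,0,0,0,0,0],
    [1,0,0,0,0,0,0],
    [1,0,0,0.02,0,0,0],
    [1,0,0,0.025,0,0,0],
    [1,0,0,0.02,0,0,0],
    [1,0,0,0.015,0,0,0],
    [1,0,0,0,0,0,0],
  ],
)

```text
time_s: 10.68
tcp_pos: [0.474, -0.2401, 0.1367]
eef_rot: [-180.0, 0.3, -15.9]
contact_force: [-1.2, 0.3, -0.5]
gripper_width: 0.0876
gripper_force: 0.0
```

apply_moves(
  targets=[
    [0.3,0,0,0,0,0,0],
    [0.3,0,0,0,0,0,0],
    [0.3,0,0,0,0,0,0],
    [0.3,0,0,0,0,0,0],
    [0.3,0,0,0,0,0,0],
    [0.3,0,0,0,0,0,0],
    [0.3,0,0,0,0,0,0],
    [0.3,0,0,0,0,0,0],
    [0.3,0,0,0,0,0,0],
    [0.3,0,0,0,0,0,0],
  ],
  newtons=40,
)

```text
time_s: 11.52
tcp_pos: [0.4785, -0.2424, 0.1431]
eef_rot: [180.0, -0.4, -15.9]
contact_force: [-0.6, 3.9, 15.6]
gripper_width: 0.0302
gripper_force: 40.3
```

The opening reads 30 mm where 38 was expected, so I'll look before lifting.

```bash
python3 - <<'E'
from h import *
a=cam('scene'); b=cam('top'); w=cam('wrist'); s=get_state(); print(s['time_s'],s['tcp_pos'],s['eef_rot'],s['contact_force'],s['moment'],s['gripper_width'],s['gripper_force'])
A=cv2.resize(a['frame'][90:220,150:270],(400,433)); W=cv2.resize(w['frame'][180:400,160:400],(400,433))
cv2.imwrite('pics/g.png',np.hstack([A,W])[:,:,::-1])
E
```

```text
11.6667 [ 0.47838309 -0.24241706  0.14304517] [179.99086192  -0.34950684 -15.87831201] [-0.87910827  3.62106795 17.1031883 ] [1.42259767 0.38778779 0.01488686] 0.030457259203466425 40.308476167410845
```

View pics/g.png

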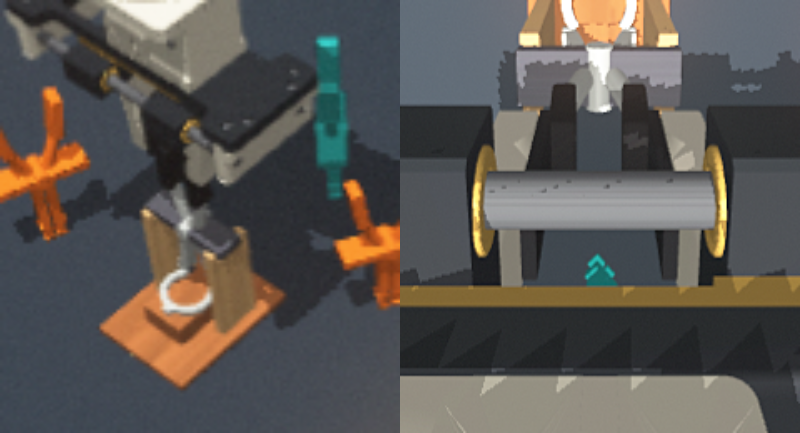

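The grip view shows both handles between the fingers and the ring wide open below them. That was my last picture, so from here I'll check numerically.

```bash
cat > m6.py <<'E'
from h import *
from scipy.spatial.transform import Rotation as R
import sys
def rep(c,s):
    uv,p=cloud(c); Rt=R.from_euler('xyz',s['eef_rot'],degrees=True).as_matrix(); t=(p-s['tcp_pos'])@Rt
    f=c['frame'][uv[:,1],uv[:,0]].astype(int)
    for lo in np.arange(-.02,.05,.006):
        m=(abs(t[:,2]-lo-.003)<.003)&(abs(t[:,1])<.05)&(abs(t[:,0])<.03); a=t[m]; 
        if m.sum()<5: continue
        d=f[m].max(1)<60; y=np.sort(a[d][:,1]) if d.any() else np.array([0]); g=np.diff(y)
        i=g.argmax() if len(g) else 0
        print('z',round(lo,3),m.sum(),'dark y',y.min().round(4),y.max().round(4),'gap',y[i].round(4),(y[i]+(g[i] if len(g) else 0)).round(4))
    m=(t[:,2]>.104)&(t[:,2]<.1185)&(abs(t[:,1])<.03)&(t[:,0]<.06)&(t[:,0]>-.01)&(f.max(1)-f.min(1)<45)&(f.min(1)>120)
    a=t[m]
    if len(a): print('ring',m.sum(),a.min(0).round(4),a.max(0).round(4),np.median(a[:,2]).round(4))
    m=(t[:,2]>.035)&(t[:,2]<.058)&(abs(t[:,1])<.045)&(abs(t[:,0])<.025); a=t[m].astype(np.float32)
    if len(a): print('plate z',np.median(a[:,2]),'y',a[:,1].min(),a[:,1].max(),'x',a[:,0].max())
if __name__=='__main__':
    c=np.load('wrist.npz') if len(sys.argv)>1 else cam('wrist'); s=get_state(); print(s['tcp_pos'],s['eef_rot'],s['contact_force'],s['gripper_width'],s['gripper_force']); rep(c,s)
E
python3 m6.py x
```

```text
[ 0.47838309 -0.24241706  0.14304517] [179.99086192  -0.34950684 -15.87831201] [-0.87910827  3.62106795 17.1031883 ] 0.030457259203466425 40.308476167410845
z -0.02 939 dark y -0.0183 0.0187 gap -0.0071 0.0078
z -0.014 139 dark y -0.0172 0.0188 gap -0.0072 0.0078
z -0.008 113 dark y -0.0161 0.0167 gap -0.0074 0.008
z -0.002 109 dark y -0.0165 0.0166 gap -0.0082 0.0083
z 0.004 96 dark y -0.0163 0.0169 gap -0.0086 0.0085
z 0.01 88 dark y -0.0168 0.017 gap -0.0088 0.0094
z 0.016 46 dark y -0.0161 0.0165 gap -0.0091 0.0096
z 0.022 53 dark y 0 0 gap 0 0
z 0.028 77 dark y 0 0 gap 0 0
z 0.034 89 dark y 0 0 gap 0 0
z 0.04 127 dark y 0 0 gap 0 0
z 0.046 2454 dark y -0.0202 -0.0202 gap -0.0202 -0.0202
ring 607 [-0.0069 -0.0198  0.1042] [0.0356 0.0201 0.1176] 0.1107
plate z 0.04828883 y -0.035864245 0.03654199 x 0.014585607
```

apply_moves(
  targets=[
    [0.3,0,0,-0.003,0,0,0],
    [0.3,0,0,0,0,0,0],
    [0.3,0,0,0,0,0,0],
    [0.3,0,0,0,0,0,0],
  ],
  newtons=26,
)

```text
time_s: 12.0
tcp_pos: [0.4759, -0.2419, 0.143]
eef_rot: [180.0, -0.0, -15.9]
contact_force: [-0.4, 1.6, 3.9]
gripper_width: 0.0335
gripper_force: 26.0
```

```bash
python3 m6.py
```

```text
[ 0.47599297 -0.24192358  0.14301377] [ 1.79992156e+02 -1.40044256e-02 -1.59318214e+01] [-0.6967906   1.53729828  4.43132308] 0.0328594020097698 26.042359471321106
z -0.02 976 dark y -0.0197 0.0205 gap -0.0081 0.0088
z -0.014 158 dark y -0.0193 0.0188 gap -0.008 0.0089
z -0.008 135 dark y -0.0168 0.0178 gap -0.008 0.0092
z -0.002 111 dark y -0.0171 0.0177 gap -0.0082 0.0094
z 0.004 104 dark y -0.017 0.0177 gap -0.0092 0.0094
z 0.01 106 dark y -0.0173 0.0179 gap -0.0094 0.0095
z 0.016 61 dark y -0.0171 0.0178 gap -0.0104 0.0102
z 0.022 55 dark y 0 0 gap 0 0
z 0.028 86 dark y 0 0 gap 0 0
z 0.034 84 dark y 0 0 gap 0 0
z 0.04 155 dark y 0 0 gap 0 0
z 0.046 2450 dark y 0 0 gap 0 0
ring 599 [ 0.0012 -0.0187  0.1049] [0.0371 0.0192 0.1178] 0.1107
plate z 0.048250876 y -0.035538763 0.036567397 x 0.017226173
```

apply_moves(
  targets=[
    [0.3,0,0,-0.005,0,0,0],
    [0.3,0,0,-0.01,0,0,0],
    [0.3,0,0,-0.015,0,0,0],
    [0.3,0,0,-0.02,0,0,0],
    [0.3,0,0,-0.02,0,0,0],
    [0.3,0,0,-0.015,0,0,0],
    [0.3,0,0,-0.005,0,0,0],
    [0.3,0,0,0,0,0,0],
    [0.3,0,0,0,0,0,0],
  ],
)

```text
time_s: 12.8
tcp_pos: [0.4754, -0.2416, 0.2323]
eef_rot: [-180.0, 0.0, -16.0]
contact_force: [-0.3, 0.4, -2.4]
gripper_width: 0.0332
gripper_force: 26.0
```

```bash
cat > m7.py <<'E'
from h import *
from scipy.spatial.transform import Rotation as R
def ringfit(c,s,v=True):
    uv,p=cloud(c); Rt=R.from_euler('xyz',s['eef_rot'],degrees=True).as_matrix(); t=(p-s['tcp_pos'])@Rt
    m=(t[:,2]>.100)&(t[:,2]<.122)&(abs(t[:,1])<.03)&(t[:,0]<.06)&(t[:,0]>-.02)
    a=t[m]; n=np.linalg.lstsq(np.c_[a[:,:2],np.ones(len(a))],a[:,2],rcond=None)[0]
    print('ring pts',len(a),a.min(0).round(4),a.max(0).round(4),'z med',np.median(a[:,2]).round(4),'slopes',n[:2].round(3))
    # image mask -> largest hole / outline
    M=np.zeros(c['range_z'].shape,np.uint8); M[uv[m][:,1],uv[m][:,0]]=1
    cs,h=cv2.findContours(M,cv2.RETR_CCOMP,cv2.CHAIN_APPROX_NONE)
    o=max(cs,key=cv2.contourArea)[:,0].astype(float); r=ray(c,o)
    Tc=np.array(c['T']); r=r@Tc[:3,:3].T@Rt; oc=(Tc[:3,3]-s['tcp_pos'])@Rt
    q=oc+r*((np.median(a[:,2])-oc[2])/r[:,2])[:,None]; print('outline',q[:,:2].min(0).round(4),q[:,:2].max(0).round(4),'enc',cv2.minEnclosingCircle(q[:,:2].astype(np.float32)*1000))
    g=np.arange(-.016,.045,.003)
    for lo in g:
        k=a[(a[:,0]>=lo)&(a[:,0]<lo+.003)]
        if len(k): y=np.sort(k[:,1]); d=np.diff(y); i=d.argmax() if len(d) else 0; print(round(lo,3),len(k),y[0].round(4),y[-1].round(4),'gap',y[i].round(4),(y[i+1] if len(d) else 0).round(4),'z',np.median(k[:,2]).round(4))
if __name__=='__main__':
    c=cam('wrist'); s=get_state(); print(s['tcp_pos'],s['eef_rot'],s['contact_force'],s['gripper_width'],s['gripper_force']); ringfit(c,s)
E
python3 m7.py
```

```text
[ 0.47516496 -0.24156694  0.23180565] [-1.79985349e+02  9.64865341e-02 -1.59539851e+01] [-0.63633816 -0.10703631 -2.40327281] 0.03359891381570831 25.969549119472504
ring pts 640 [-0.0042 -0.0188  0.1   ] [0.0375 0.02   0.1153] z med 0.1102 slopes [ 0.12  -0.002]
outline [-0.0064 -0.0188] [0.0375 0.02  ] enc ((11.553614616394043, 0.5938704013824463), 25.980175018310547)
-0.007 2 -0.0177 -0.0168 gap -0.0177 -0.0168 z 0.1021
-0.004 12 -0.0176 0.0189 gap -0.0167 0.0179 z 0.1015
-0.001 61 -0.018 0.019 gap -0.0096 0.0107 z 0.1041
0.002 52 -0.0183 0.0192 gap -0.0099 0.0111 z 0.1101
0.005 45 -0.018 0.0183 gap -0.0116 0.0119 z 0.1102
0.008 38 -0.0179 0.0191 gap -0.0134 0.0146 z 0.1101
0.011 35 -0.0188 0.02 gap -0.0143 0.0154 z 0.11
0.014 44 -0.0188 0.0199 gap -0.0142 0.0153 z 0.1102
0.017 40 -0.0187 0.0198 gap -0.0133 0.0145 z 0.1102
0.02 39 -0.0177 0.0188 gap -0.0114 0.0126 z 0.1101
0.023 55 -0.0168 0.0171 gap -0.0079 0.009 z 0.1104
0.026 79 -0.0141 0.0153 gap -0.0016 0.0001 z 0.1103
0.029 75 -0.0105 0.0117 gap 0.0108 0.0117 z 0.1106
0.032 42 -0.0052 0.0063 gap 0.0046 0.0055 z 0.1107
0.035 21 -0.0026 0.0037 gap 0.0028 0.0037 z 0.1109
```

apply_moves(
  targets=[
    [0.3,0,-0.01,0,0,0,0],
    [0.3,0,-0.025,0,0,0,0],
    [0.3,-0.001,-0.036,0,0,0,0],
    [0.3,-0.001,-0.036,0,0,0,0],
    [0.3,-0.001,-0.036,0,0,0,0],
    [0.3,-0.0011,-0.036,0,0,0,0],
    [0.3,0,-0.036,0,0,0,0],
    [0.3,0,-0.036,0,0,0,0],
    [0.3,0,-0.02,0,0,0,0],
    [0.3,0,-0.01,0,0,0,0],
    [0.3,0,-0.0049,0,0,0,0],
    [0.3,0,0,0,0,0,0],
    [0.3,0,0,0,0,0,0],
    [0.3,0,0,0,0,0,0],
  ],
)

```text
time_s: 14.02
tcp_pos: [0.55, 0.0332, 0.2327]
eef_rot: [180.0, 0.0, -16.0]
contact_force: [-0.7, -0.4, -1.5]
gripper_width: 0.0333
gripper_force: 26.0
```

```bash
cat > m8.py <<'E'
from m7 import *
c=cam('wrist'); s=get_state(); print(s['tcp_pos'],s['eef_rot'],s['contact_force'],s['gripper_width'],s['gripper_force'])
ringfit(c,s)
uv,p=cloud(c); Rt=R.from_euler('xyz',s['eef_rot'],degrees=True).as_matrix(); t=(p-s['tcp_pos'])@Rt
k=(abs(p[:,2]-.082)<.004)&(np.hypot(p[:,0]-.563,p[:,1]-.03)<.02)
a=t[k]
if len(a): print('stub top',len(a),a.min(0).round(4),a.max(0).round(4),((a.min(0)+a.max(0))/2).round(4),np.median(a[:,2]).round(4),cv2.minEnclosingCircle(a[:,:2].astype(np.float32)*1000))
print('collar',np.median(p[(abs(p[:,2]-.034)<.0025)&(np.hypot(p[:,0]-.563,p[:,1]-.03)<.019)],axis=0))
E
python3 m8.py
```

```text
[0.550098   0.03311666 0.23284143] [ 1.79990732e+02  9.57619924e-03 -1.60148672e+01] [-0.5345718   0.49178636 -1.41547404] 0.033359429531031826 25.96994787454605
ring pts 648 [-0.0047 -0.0188  0.1001] [0.037  0.0201 0.1158] z med 0.111 slopes [0.128 0.003]
outline [-0.0069 -0.0188] [0.037 0.02 ] enc ((11.0523099899292, 0.6073470711708069), 26.01757049560547)
-0.007 4 -0.0176 0.0188 gap -0.0168 0.0179 z 0.1018
-0.004 12 -0.0176 0.0187 gap -0.0167 0.0179 z 0.1021
-0.001 80 -0.0178 0.0192 gap -0.0095 0.0107 z 0.1048
0.002 45 -0.0181 0.0193 gap -0.0098 0.0111 z 0.1106
0.005 41 -0.0171 0.0183 gap -0.0116 0.0128 z 0.111
0.008 46 -0.0179 0.0191 gap -0.0134 0.0146 z 0.1109
0.011 40 -0.0188 0.0201 gap -0.0142 0.0154 z 0.111
0.014 36 -0.0187 0.0199 gap -0.0141 0.0154 z 0.1108
0.017 40 -0.0187 0.0198 gap -0.0133 0.0144 z 0.1108
0.02 48 -0.0177 0.0189 gap -0.0114 0.0126 z 0.111
0.023 46 -0.0159 0.0171 gap -0.0088 0.009 z 0.1112
0.026 81 -0.0141 0.0152 gap 0.001 0.0028 z 0.1113
0.029 76 -0.0105 0.0108 gap -0.0105 -0.0096 z 0.1112
0.032 32 -0.0043 0.0055 gap -0.0043 -0.0034 z 0.1111
0.035 21 -0.0025 0.0037 gap 0.0019 0.0028 z 0.1116
stub top 306 [ 0.0031 -0.0111  0.1479] [0.022  0.0103 0.1527] [ 0.0125 -0.0004  0.1503] 0.1501 ((13.181729316711426, -0.5919331312179565), 10.90857982635498)
collar [0.57338229 0.02717017 0.03465093]
```

apply_moves(
  targets=[
    [0.3,-0.0005,-0.0012,0,0,0,0],
    [0.3,0,0,0,0,0,0],
    [0.3,0,0,0.008,0,0,0],
    [0.3,0,0,0.012,0,0,0],
    [0.3,0,0,0.008,0,0,0],
    [0.3,0,0,0.006,0,0,0],
    [0.3,0,0,0.005,0,0,0],
    [0.3,0,0,0,0,0,0],
  ],
)

```text
time_s: 14.73
tcp_pos: [0.5497, 0.0353, 0.1926]
eef_rot: [179.9, 0.1, -16.0]
contact_force: [-0.0, -0.0, -2.0]
gripper_width: 0.0332
gripper_force: 26.0
```

```bash
python3 m8.py
```

```text
[0.55005699 0.03535892 0.1933397 ] [ 1.79959227e+02  4.73864806e-02 -1.59375178e+01] [-0.60176606  0.4033439  -2.1269207 ] 0.033292088065358105 25.970159769058228
ring pts 1120 [-0.0049 -0.0186  0.1013] [0.0366 0.0203 0.1219] z med 0.1112 slopes [0.126 0.003]
outline [-0.0071 -0.0185] [0.0367 0.0202] enc ((10.810420036315918, 0.8328108787536621), 25.957843780517578)
-0.007 4 -0.0173 0.019 gap -0.0165 0.0182 z 0.1027
-0.004 15 -0.0174 0.019 gap -0.0165 0.0181 z 0.1029
-0.001 76 -0.0178 0.0195 gap -0.0094 0.011 z 0.1067
0.002 54 -0.016 0.0185 gap 0.004 0.0113 z 0.1114
0.005 97 -0.0177 0.0194 gap -0.0115 -0.0059 z 0.1111
0.008 114 -0.0186 0.0203 gap -0.0132 -0.0077 z 0.1108
0.011 108 -0.0185 0.0203 gap -0.014 -0.0086 z 0.1108
0.014 118 -0.0186 0.0202 gap -0.014 -0.0088 z 0.1108
0.017 118 -0.0176 0.0192 gap -0.013 -0.0078 z 0.1109
0.02 111 -0.0166 0.0182 gap -0.0104 -0.0069 z 0.1111
0.023 103 -0.0156 0.0173 gap -0.0076 -0.0059 z 0.112
0.026 94 -0.013 0.0146 gap -0.0121 -0.0112 z 0.1118
0.029 61 -0.0094 0.011 gap -0.0094 -0.0085 z 0.1121
0.032 38 -0.0032 0.0048 gap -0.0005 0.0004 z 0.1122
0.035 9 -0.0014 0.003 gap 0.0013 0.0021 z 0.1123
stub top 978 [ 0.0003 -0.0177  0.108 ] [0.0339 0.0203 0.1152] [0.0171 0.0013 0.1116] 0.1112 ((14.146533966064453, 1.2615550756454468), 19.78669548034668)
collar [0.57131893 0.02271457 0.03460695]
```

```bash
cat > m9.py <<'E'
from m7 import *
c=cam('wrist'); s=get_state(); print(s['tcp_pos'],s['contact_force'],s['moment'])
uv,p=cloud(c); Rt=R.from_euler('xyz',s['eef_rot'],degrees=True).as_matrix(); t=(p-s['tcp_pos'])@Rt
for z in np.arange(.0,.036,.003):
    x=.0+z; k=(t[:,0]>=x)&(t[:,0]<x+.003)&(abs(t[:,1])<.022)&(t[:,2]>.08)&(t[:,2]<.116); y=np.sort(t[k][:,1])
    d=np.nonzero(np.diff(y)>.0013)[0]; e=[y[0]]+[v for i in d for v in(y[i],y[i+1])]+[y[-1]] if len(y) else []
    print(round(x,3),[round(v*1000,1) for v in e])
k=(np.hypot(t[:,0]-.014,t[:,1]-.002)<.0125)&(t[:,2]<.116)&(t[:,2]>.08); M=np.zeros(c['range_z'].shape,np.uint8); M[uv[k][:,1],uv[k][:,0]]=1
a=t[k]; print('stub',len(a),np.median(a[:,2]).round(4),a.min(0).round(4),a.max(0).round(4),a.mean(0).round(4))
E
python3 m9.py
```

```text
[0.5503971  0.03544906 0.19389549] [ 0.44922625 -0.52935694 -0.64919926] [ 6.99719210e-05 -5.76587664e-02 -9.66862282e-02]
0.0 [np.float64(-17.8), np.float64(-6.1), np.float64(7.8), np.float64(19.4)]
0.003 [np.float64(-16.8), np.float64(-10.4), np.float64(-5.0), np.float64(8.6), np.float64(11.3), np.float64(18.4)]
0.006 [np.float64(-17.7), np.float64(-12.2), np.float64(-7.8), np.float64(11.3), np.float64(14.0), np.float64(19.4)]
0.009 [np.float64(-18.5), np.float64(-13.2), np.float64(-7.7), np.float64(11.2), np.float64(14.9), np.float64(20.2)]
0.012 [np.float64(-18.5), np.float64(-13.9), np.float64(-8.6), np.float64(12.1), np.float64(15.6), np.float64(20.2)]
0.015 [np.float64(-18.5), np.float64(-13.0), np.float64(-8.6), np.float64(12.1), np.float64(15.6), np.float64(20.2)]
0.018 [np.float64(-17.5), np.float64(-12.1), np.float64(-7.7), np.float64(11.2), np.float64(13.8), np.float64(19.2)]
0.021 [np.float64(-16.6), np.float64(-10.3), np.float64(-5.9), np.float64(8.5), np.float64(12.0), np.float64(18.3)]
0.024 [np.float64(-14.7), np.float64(-4.9), np.float64(-3.2), np.float64(-3.2), np.float64(-0.5), np.float64(3.1), np.float64(4.9), np.float64(5.7), np.float64(7.5), np.float64(16.5)]
0.027 [np.float64(-12.1), np.float64(13.8)]
0.03 [np.float64(-8.5), np.float64(10.2)]
0.033 [np.float64(-3.1), np.float64(4.8)]
stub 455 0.1112 [ 0.0031 -0.0086  0.1089] [0.0245 0.0121 0.1159] [0.0143 0.0017 0.1113]
```

apply_moves(
  targets=[
    [0.3,0,0.0009,0,0,0,0],
    [0.3,0,0,0.004,0,0,0],
    [0.3,0,0,0.006,0,0,0],
    [0.3,0,0,0.006,0,0,0],
    [0.3,0,0,0.0043,0,0,0],
    [0.3,0,0,0,0,0,0],
    [0.3,0,0,0,0,0,0],
    [0.3,0,0,0,0,0,0],
  ],
)

```text
time_s: 15.5
tcp_pos: [0.5502, 0.0346, 0.1736]
eef_rot: [180.0, -0.0, -15.9]
contact_force: [0.1, -1.2, -2.6]
gripper_width: 0.0332
gripper_force: 26.0
```

```bash
sed -i 's/<.116)/<.118)/; s/(t\[:,2\]>.08)/(t[:,2]>.105)/' m9.py; cat >> m9.py <<'E'
k=(np.hypot(t[:,0]-.014,t[:,1]-.0012)<.0125)&(t[:,2]<.1)&(t[:,2]>.08);a=t[k];print('top',len(a),np.median(a[:,2]),a.min(0),a.max(0))
k=(t[:,2]>.105)&(t[:,2]<.116)&(abs(t[:,1])>.0125)&(abs(t[:,1])<.019)&(abs(t[:,0]-.014)<.005);print('ring z',np.median(t[k][:,2]))
print(s['gripper_force'],s['gripper_width'],np.abs(s['qd']).max())
E
python3 m9.py
```

```text
[0.5502589  0.03466694 0.17379957] [-0.67956431  0.12268167 -2.06956318] [ 0.0105356  -0.00412435  0.00654807]
0.0 [np.float64(-18.1), np.float64(-10.6), np.float64(11.9), np.float64(19.6)]
0.003 [np.float64(-17.0), np.float64(-9.7), np.float64(11.2), np.float64(18.4)]
0.006 [np.float64(-17.8), np.float64(-12.4), np.float64(13.8), np.float64(19.2)]
0.009 [np.float64(-18.6), np.float64(-13.3), np.float64(14.7), np.float64(20.1)]
0.012 [np.float64(-18.7), np.float64(-14.1), np.float64(-9.8), np.float64(-9.8), np.float64(15.5), np.float64(20.1)]
0.015 [np.float64(-18.6), np.float64(-14.0), np.float64(-9.8), np.float64(-8.9), np.float64(11.2), np.float64(11.2), np.float64(15.4), np.float64(20.1)]
0.018 [np.float64(-17.6), np.float64(-13.1), np.float64(-8.6), np.float64(-6.8), np.float64(7.5), np.float64(10.2), np.float64(13.7), np.float64(19.1)]
0.021 [np.float64(-16.8), np.float64(-11.3), np.float64(-7.0), np.float64(8.5), np.float64(11.9), np.float64(18.1)]
0.024 [np.float64(-15.0), np.float64(-6.9), np.float64(-1.6), np.float64(3.0), np.float64(8.2), np.float64(16.4)]
0.027 [np.float64(-13.0), np.float64(14.5)]
0.03 [np.float64(-8.6), np.float64(10.0)]
0.033 [np.float64(-3.3), np.float64(4.7)]
stub 62 0.1159 [ 0.0144 -0.0098  0.1058] [0.0247 0.0112 0.1176] [2.180e-02 1.000e-04 1.142e-01]
top 527 0.09126456134612441 [ 0.00299362 -0.0098611   0.08906824] [0.02458725 0.01142985 0.09973592]
ring z 0.11074363110559775
25.970000624656677 0.03348780218494114 0.1821825683641347
```

The ring is centred on the stub to within a few tenths of a millimetre and at groove height, with no contact force. I'm handing it in.

```bash
python3 -c "
from plant import close_job
print(close_job())"
```

```text
the job is handed in; nothing more can be done
None
```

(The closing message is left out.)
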